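Weigh two desiccant cartridges and lock the dry one into the gas drier

ROBOT

A 6-joint arm with a two-finger parallel gripper is mounted at the origin on a cart in front of the work surface, level with it; the furniture and walls round the work are solid. World frame = base frame: x ahead of the robot, y to its left, z up, the work surface at z = 0. Lengths are in m, angles in rad, forces in N, time in s.
With the tool pointing down it reaches from about 0.425 to 0.925 m from the base axis. Payload 12.5 kg.
Tool frame: the origin (TCP) lies on the centre line of the jaws, within the pads' length; the fingertips stand 8 mm ahead of it and the grasp point (between the pads) lies 11 mm behind it; z points along the fingers, y is the line along which they close (so a half turn about z gives the same grasp; the last joint's range is limited). The gripper opens to 85 mm and grips with 20 to 120 N. Pads are 22 mm wide; open, the fingers measure 114 mm over their backs; the gripper's body (76 mm by 85 mm) begins 54 mm behind the grasp point. The pads swing forward as they close: fully open they stand 13 mm farther back than shut.
Start: joints at [-1.402, 0.491, 1.559, -0, 1.092, -0.106], TCP at [0.17, -0.602, 0.239] pointing down, gripper open.
Joint ranges: [-3.1, 3.1], [-0.84, 2.19], [0.05, 2.79], [-1.13, 4.28], [0.06, 2.93], [-2.69, 2.69]. Speed limits (rad/s): [2.22, 2.22, 2.79, 3.14, 3.14, 3.14].

INTERFACE

Orientations are given as [roll, pitch, yaw] about the fixed x, y, z axes, in that order (R = Rz(yaw) Ry(pitch) Rx(roll)).
In Python, from rig import status, vision, robot gives the robot as it stands. The module is installed in compiled form; this text tells all that it offers.
- The arm moves only by the tool drive_tool, never from a script. Its argument "targets" is a list that holds one entry, the list of rows, each a list of 6 numbers: the shift along the tool's x, y, z in m, then the turn, a rotation vector about the tool's x, y, z in degrees. A call has 1 to 12 rows; each row shifts and turns the commanded pose from where the row before left it, along the tool's axes as they then stand; what a row does not reach is not made up. A row lasts 1/10 s, in which the tool goes at most 50 mm and 8.59 degrees, less where a joint would pass 70% of its speed; a pose out of reach is approached as far as the arm can. A call with a gripper value outside its range is refused whole. "fingers" is the finger opening in m, from 0 to 0.0854, set as the call begins (left out, the last holds). The fingers move at their own pace and stop on an object; the grip force is fixed at half the most. Time passes only in rows, so rows that do not move let the fingers close. It gives the time, the measured TCP pose, the force, the opening and the grip force at its end, in the units of the state.
- status.observe(): the state, without advancing time (a new reading comes with each control period).
- vision.camera(name): name is "scene" or "top" or "wrist"; returns (picture, depth): 420x560x3 uint8, blue, green, red; 420x560 float32, m along the optical axis (not along the pixel's ray), 0 where there is no reading.
- vision.calibration(name): a dict with "mtx" (3x3 intrinsics, pixels), "camera_from_world" (4x4, takes a point from world to camera coordinates); the wrist camera has in their place "tool_from_camera" (4x4, takes a point from camera to tool coordinates, whose origin is the TCP and whose axes are the flange's). Camera axes: x right, y down, z forward; pixel columns grow to the right and rows downward; lengths in m; the calibration is good to about 2 mm. A picture is of the moment at which its call begins: read the wrist's pose just before it. calibration takes no time and is no camera call.
- robot.close_job(): hands the job in; it is judged then, once.
The state is a dict: "t": time; "joints": joint angles; "qvel": joint speeds; "tau": joint torques, N m; "tool_pos": TCP position; "tcp_rot": TCP orientation; "wrist_force": force on the tool from outside, world axes, zero at the start; "wrist_torque": the same for the moment, N m; "width": finger opening in m; "grip_force": force on a finger pad.
Only numpy, scipy, OpenCV 4.12 (cv2) and the standard library are available. Lean on these libraries where they do the work, as an engineer would, in place of code of your own. Each camera call takes 0.05 s, during which the arm holds its last target. There are 200 camera calls.

TASK

One of the two look-alike desiccant cartridges is dry and the other is spent, so heavy with water that it outweighs the counterpoise. Stand a cartridge on the balance pan, let go and see which way the beam leans to tell them apart; then fit the dry (light) cartridge into the drier's bayonet socket - feel for its slots with light pressure, push down against the spring, turn clockwise and let it rise until it is locked - and stand the spent one upright in the clear tray. Be gentle with the balance, never force the bayonet, and leave the other things where they are.

Things in the scene. Friction and masses are not known exactly. Their poses are not given: they have to be found in the camera images.
- cartridge_1: one of two look-alike desiccant cartridges, upright; origin: centre of its underside. Metal canister 34 mm in diameter, height 0-33 mm, lowest 3 mm tapered to 29; ribbed grey head, 42 mm, 33-58 mm; on it a grip fin 36 mm long (its x), 14 mm thick (its y), 56-84 mm. Two lugs at +x and -x, under the fin's ends, reach 21 mm from the axis, 6 mm wide, height 12-17 mm
- cartridge_2: the other cartridge, same shape; half a turn about z makes no difference to either. Dry about 115 g, spent about 165 g (within 5 per cent); which of the two is dry is not known
- balance: grey top-pan beam balance; origin under the centre of its base (100 x 190 mm, 31 mm high), beam along its y, pivot 88 mm high, black pointer before a white scale in the middle (up to 166 mm high), load pan at its +y end, steel counterpoise at its -y end. Its knife edges are delicate: over 12 N on it is too much
- pan_floor (a point): centre of the load pan's flat floor (58 mm in diameter; rim 4 mm above it), 100 mm to the side of the beam's pivot; it stays level and moves up and down with the beam, by about 15 mm either way
- beam (a joint): beam tilt in rad, from -0.15 to 0.15; 0 = level, positive = load pan low, counterpoise high. Empty it rests at -0.15 (pan up); a dry cartridge leaves it at -0.07 to -0.12, a spent one brings it to +0.05 to +0.13; it settles in about 1 s
- drier: gas drier head: grey plate 104 x 104 x 8 mm with an upright round white housing (62 mm in diameter, 57 mm high) and two hose barbs on its +x side; origin under its centre. A steel ring in the housing has two keyways facing each other, 7.6 mm wide, roughly along the drier's x, but it is clamped up to 0.55 rad off either way: that is not measured, see it or feel for it
- socket_mouth (a point): centre of the round 36 mm bore in the ring's flat top face, 52 mm above the drier's origin. With its lugs on the ring a cartridge's origin is 40 mm above the drier's; in the keyways it drops 5 mm, onto a spring follower (3 N, then 0.8 N more per mm, solid stop 11 mm down). Over 30 N between cartridge and drier bends the lugs
- clear_tray: clear plastic tray, open on top, fixed; origin under its centre; outside 84 (x) x 118 (y) x 50 mm, walls and floor 2 mm thick
- forceps: steel forceps 14 x 125 x 9 mm lying on the worktop; leave alone
- vial_stop: brown vial with a screw cap, 34 mm in diameter, 70 mm high; leave alone
- vial_subs: brown vial with a screw cap, 30 mm in diameter, 62 mm high; leave alone
- calculator: pocket calculator 122 x 74 x 13 mm; leave alone
- marker_0: marker pen 131 mm long, lying; leave alone
- timer: small white timer 38 x 68 x 54 mm; leave alone
- lock_seat (a point): on the socket's axis, 29 mm above the drier's origin: there the origin of a locked cartridge lies. To lock: from the keyways push its origin down to 24.5-26.5 mm above the drier's (some 10 N), turn it clockwise from above, 0.65 to 0.87 rad from the keyways' middle (then comes a stop), let go: the spring lifts the lugs 2 mm into pockets. Turned too little, it stays low or springs out

How it is judged:
By the outcome, as a careful person would: the job done as asked, in the order asked, and still so for the second after the job is handed in, with the robot touching nothing.
It also fails if it takes over 72 s, if anything falls off the work surface, if the arm or the gripper's body presses on something with over 40 N, if the wrist force passes 120 N, or if a joint passes its speed limit or range.

## Working session

There is one attempt and no reset: what is moved stays moved. The work goes in short steps, Python scripts to look and compute and a tool call to move; the robot and the scene stay as the last step left them, time stands still between calls to the robot, and variables do not carry over. Pictures are saved under pics/ and viewed, at most 10 in all, crops included, and the job is handed in when it is done.

Besides the shell and the picture viewer there is one more tool, called after "Call:" as a command line: name --argument value ..., lists and objects as JSON in quotes. drive_tool: Moves the arm, as the interface text tells. Its arguments: {"type":"object","properties":{"targets":{"type":"array"},"fingers":{"type":"number"}},"required":["targets"]}

```bash
mkdir -p pics
cat > h.py <<'E'
import numpy as np, cv2
from rig import status, vision, robot
from scipy.spatial.transform import Rotation as R
def T_tool(s):
    T=np.eye(4);T[:3,:3]=R.from_euler('xyz',s['tcp_rot']).as_matrix();T[:3,3]=s['tool_pos'];return T
def grab(name):
    s=status.observe();p,d=vision.camera(name);c=vision.calibration(name)
    W=T_tool(s)@c['tool_from_camera'] if name=='wrist' else np.linalg.inv(c['camera_from_world'])
    np.savez('last_%s.npz'%name,p=p,d=d,K=c['mtx'],W=W);return p,d,np.array(c['mtx']),W
def load(name):
    z=np.load('last_%s.npz'%name);return z['p'],z['d'],z['K'],z['W']
def cloud(d,K,W):
    v,u=np.mgrid[:d.shape[0],:d.shape[1]]
    P=np.stack([(u-K[0,2])/K[0,0]*d,(v-K[1,2])/K[1,1]*d,d],-1)
    X=P@W[:3,:3].T+W[:3,3];X[d==0]=np.nan;return X
E
python3 - <<'E'
from h import *
s=status.observe();print({k:np.round(v,3).tolist() for k,v in s.items()})
for n in['top','scene']:
    p,d,K,W=grab(n);cv2.imwrite('pics/%s0.png'%n,p);print(n,K.tolist(),W.round(3).tolist())
E
```

```text
{'t': 0.0, 'joints': [-1.402, 0.492, 1.559, -0.0, 1.092, -0.106], 'qvel': [-0.001, -0.0, -0.001, -0.001, -0.001, 0.001], 'tau': [0.001, -61.844, -26.159, -0.0, 0.004, -0.0], 'tool_pos': [0.17, -0.601, 0.239], 'tcp_rot': [-3.14, -0.0, 0.275], 'wrist_force': [-0.804, 0.085, -0.141], 'wrist_torque': [0.019, -0.077, 0.002], 'grip_force': 0.0, 'width': 0.086}
top [[444.4415869876299, 0.0, 280.3229201825223], [0.0, 444.4415869876299, 214.46592348131549], [0.0, 0.0, 1.0]] [[-0.027, -0.997, 0.073, 0.443], [-0.999, 0.025, -0.023, -0.008], [0.021, -0.074, -0.997, 1.191], [0.0, 0.0, 0.0, 1.0]]
scene [[476.98770967824225, 0.0, 272.983417321694], [0.0, 476.98770967824225, 213.94385833367213], [0.0, 0.0, 1.0]] [[-0.84, -0.329, 0.431, 0.009], [-0.542, 0.537, -0.647, 0.75], [-0.019, -0.777, -0.629, 0.853], [0.0, 0.0, 0.0, 1.0]]
```

View pics/top0.png

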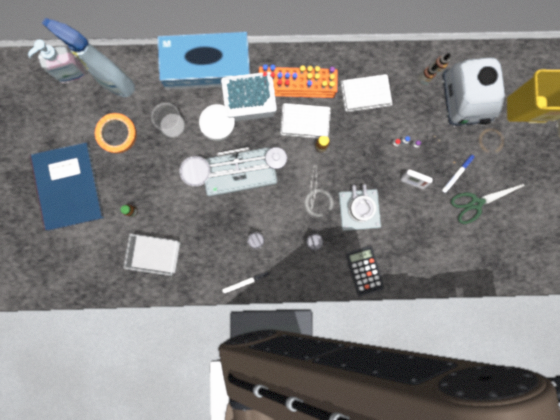

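View pics/scene0.png

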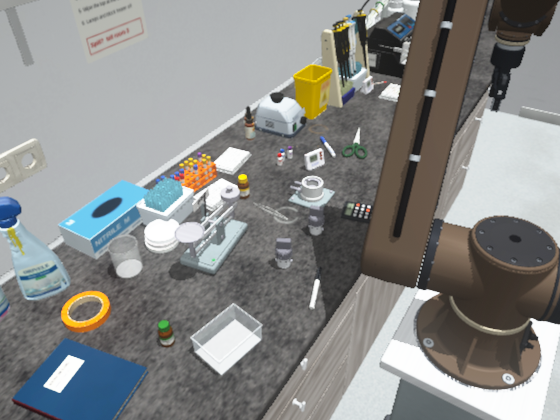

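The top view shows the cartridges at (255,240) and (315,241), the drier at (361,208) with its barbs towards +x, the load pan at (195,170), the counterpoise at (276,157) and the clear tray at (152,254). The scene view agrees.

Run:
```python
from h import *
Xs={}
for n in['top','scene']:
    p,d,K,W=load(n);Xs[n]=cloud(d,K,W).reshape(-1,3)
pt=cloud(*load('top')[1:])
def px(u,v):return pt[v,u]
for nm,u,v,r,zl,zh in[('c1',255,240,.035,.03,.1),('c2',315,241,.035,.03,.1),('drier',361,208,.045,.03,.07),('pan',195,170,.045,.07,.16),('cw',276,157,.04,.07,.16),('tray',152,254,.08,.03,.06)]:
    c=px(u,v)[:2]
    for n in Xs:
        X=Xs[n];m=(np.hypot(*(X[:,:2]-c).T)<r)&(X[:,2]>zl)&(X[:,2]<zh);Q=X[m]
        if len(Q)<3: print(nm,n,'none');continue
        lo,hi=np.percentile(Q,[2,98],axis=0)
        print(nm,n,len(Q),'mid',((lo+hi)/2).round(4),'ext',(hi-lo).round(3),'ztop',hi[2].round(4))
        t=Q[Q[:,2]>hi[2]-.012]; b=cv2.minAreaRect((t[:,:2]*1000).astype(np.float32)); print('   top',np.round(b[0],1),np.round(b[1],1),round(b[2],1))
```

```text
c1 top 209 mid [0.4621 0.0297 0.0689] ext [0.038 0.038 0.037] ztop 0.0874
   top [462.9  29.1] [34.5 13.3] 25.1
c1 scene 336 mid [0.4595 0.036  0.0623] ext [0.034 0.029 0.05 ] ztop 0.0873
   top [461.6  30.1] [33.6 16.6] 31.6
c2 top 211 mid [ 0.4556 -0.1207  0.0676] ext [0.038 0.037 0.038] ztop 0.0868
   top [ 455.2 -121.5] [35.3 14.5] 15.1
c2 scene 302 mid [ 0.453  -0.1148  0.0597] ext [0.035 0.029 0.056] ztop 0.0877
   top [ 454.9 -120.8] [34.8 18. ] 14.7
drier top 471 mid [ 0.5429 -0.248   0.0458] ext [0.066 0.058 0.029] ztop 0.0603
   top [ 539.6 -248.7] [61.2 59.9] 85.9
drier scene 388 mid [ 0.54   -0.2474  0.0457] ext [0.063 0.058 0.03 ] ztop 0.0604
   top [ 537.4 -247.4] [60.4 64.7] 19.1
pan top 714 mid [0.6308 0.1672 0.1205] ext [0.063 0.067 0.033] ztop 0.137
   top [630.7 168.9] [69.7 69.5] 39.3
pan scene 618 mid [0.6321 0.1664 0.1073] ext [0.063 0.064 0.059] ztop 0.137
   top [632.4 168.6] [69.5 71.3] 83.9
cw top 383 mid [ 0.662  -0.0211  0.1069] ext [0.046 0.056 0.052] ztop 0.1329
   top [664.4 -22.7] [25.4 17.6] 65.0
cw scene 379 mid [ 0.6605 -0.0186  0.1035] ext [0.044 0.054 0.061] ztop 0.1339
   top [662.3 -26.1] [16.3 17.1] 75.8
tray top 356 mid [0.4347 0.2972 0.0433] ext [0.099 0.128 0.024] ztop 0.0553
   top [434.3 296.9] [123.4  87.8] 80.0
tray scene 1035 mid [0.4339 0.2976 0.0424] ext [0.1   0.127 0.023] ztop 0.054
   top [434.6 297.1] [123.4  91.1] 80.3
```

```bash
cat >> h.py <<'E'
def go(target,yaw,n=None):
    """print the per-row numbers from the present pose to target/yaw (tool down)"""
    s=status.observe();T=T_tool(s);G=np.eye(4)
    G[:3,:3]=R.from_euler('xyz',[np.pi,0,yaw]).as_matrix();G[:3,3]=target
    D=np.linalg.inv(T)@G;r=R.from_matrix(D[:3,:3]).as_rotvec(degrees=True)
    n=n or int(max(np.ceil(np.linalg.norm(D[:3,3])/.04),np.ceil(np.linalg.norm(r)/8),1))
    print('total mm',(D[:3,3]*1000).round(1),'deg',r.round(1),'rows',n,'each',(D[:3,3]/n).round(4).tolist(),(r/n).round(2).tolist())
E
python3 - <<'E'
from h import *
c=vision.calibration('wrist');print(np.round(c['tool_from_camera'],3).tolist(),np.array(c['mtx']).tolist())
go([.54-.0,-.25,.30],0.3)
E
```

```text
[[-0.001, -0.953, -0.303, 0.078], [1.0, -0.0, -0.001, -0.001], [0.001, -0.303, 0.953, -0.134], [0.0, 0.0, 0.0, 1.0]] [[338.4968972526689, 0.0, 283.6011953730781], [0.0, 338.4968972526689, 205.3300716246823], [0.0, 0.0, 1.0]]
total mm [ 451.9 -237.7  -60.9] deg [-0.1 -0.  -1.4] rows 13 each [0.0348, -0.0183, -0.0047] [-0.0, -0.0, -0.11]
```

Call:
drive_tool --targets '[[[0.038,-0.02,0.006,0,0,0],[0.038,-0.02,0.006,0,0,0],[0.038,-0.02,0.006,0,0,0],[0.038,-0.02,0.006,0,0,0],[0.038,-0.02,0.006,0,0,0],[0.038,-0.02,0.006,0,0,0],[0.038,-0.02,0.006,0,0,0],[0.038,-0.02,0.006,0,0,0],[0.038,-0.02,0.006,0,0,0],[0.038,-0.02,0.006,0,0,0],[0.038,-0.02,0.006,0,0,0],[0.038,-0.02,0.003,0,0,0]]]'

```text
t: 1.3
tool_pos: [0.5443, -0.2453, 0.1696]
tcp_rot: [-3.141, 0.001, 0.275]
wrist_force: [-0.1, -0.2, 0.4]
width: 0.0856
grip_force: 0.0
```

Call:
drive_tool --targets '[[[0,0,0,0,0,0],[0,0,0,0,0,0]]]'

```text
t: 1.5
tool_pos: [0.5436, -0.246, 0.1698]
tcp_rot: [-3.141, 0.001, 0.277]
wrist_force: [-0.8, 0.1, -0.1]
width: 0.0856
grip_force: 0.0
```

Run:
```python
from h import *
s=status.observe();print(s['tool_pos'],s['tcp_rot'],s['wrist_force'],s['joints'])
p,d,K,W=grab('wrist');np.savez('drier.npz',p=p,d=d,K=K,W=W)
X=cloud(d,K,W)
m=(np.abs(X[...,0]-.54)<.12)&(np.abs(X[...,1]+.248)<.12)
print('table z',np.nanmedian(X[m&(X[...,2]<.006)][:,2]))
h=m&(X[...,2]>.052)&(X[...,2]<.068)&(np.hypot(X[...,0]-.54,X[...,1]+.248)<.04)
Q=X[h];print('rim z',np.percentile(Q[:,2],[5,50,95]))
print(cv2.minEnclosingCircle((Q[Q[:,2]>.053][:,:2]*1000).astype(np.float32)))
v,u=np.where(h);print(u.min(),u.max(),v.min(),v.max())
cv2.imwrite('pics/w1.png',np.hstack([p]))
```

```text
[ 0.54361489 -0.24602155  0.16980234] [-3.14110213e+00  7.58761973e-04  2.76824946e-01] [-0.81852549  0.06253255 -0.07243294] [-5.35564309e-01  5.27868058e-01  1.70488994e+00 -2.70416153e-04
  9.09712604e-01  7.58573379e-01]
table z -5.915083413376987e-05
rim z [0.05211294 0.056044   0.05761525]
((538.9036865234375, -246.7926483154297), 30.957378387451172)
245 324 170 246
```

View pics/w1.png

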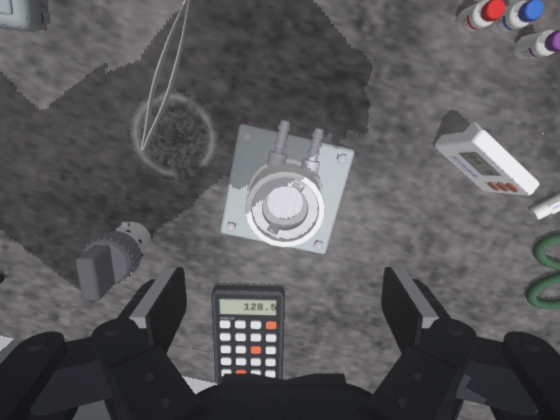

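The socket is centred near (286,205). There are dark notches near (298,184) and (273,231), which are probably the keyways. I'll rectify the ring face to measure them.

Run:
```python
from h import *
z=np.load('drier.npz');p,K,W=z['p'],z['K'],z['W'];C=np.linalg.inv(W)
def rect(z,cx,cy,half,n):
    g=np.linspace(-half,half,n);a,b=np.meshgrid(-g,-g) # image right=-y, up=+x
    X=np.stack([cx+b,cy+a,np.full_like(a,z)],-1);c=X@C[:3,:3].T+C[:3,3]
    return cv2.remap(p,(K[0,0]*c[...,0]/c[...,2]+K[0,2]).astype(np.float32),(K[1,1]*c[...,1]/c[...,2]+K[1,2]).astype(np.float32),cv2.INTER_CUBIC)
a=rect(.052,.5389,-.2468,.034,580);b=rect(.008,.5389,-.2468,.075,580)
im=np.hstack([a,b]);cv2.imwrite('pics/rect.png',cv2.resize(im,(800,400)))
```

```text
(no output)
```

View pics/rect.png

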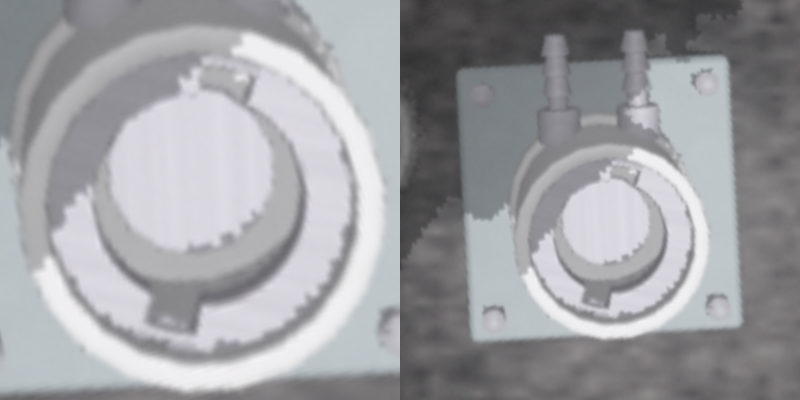

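Left panel, 5.88 px/mm: the keyways' outer ends are at (228,70) and (173,325). The bore centre is therefore about (0.539,-0.247) and the keyway line is about -12.2° from world x. Next, a look at cartridge 1.

Run:
```python
from h import *
go([.462,.030,.19],0.47)
```

```text
total mm [  -2.8 -288.4  -19.9] deg [ -0.    0.  -11.2] rows 8 each [-0.0003, -0.0361, -0.0025] [-0.0, 0.0, -1.39]
```

Call:
drive_tool --targets '[[[0,-0.036,-0.0025,0,0,0],[0,-0.036,-0.0025,0,0,0],[0,-0.036,-0.0025,0,0,0],[0,-0.036,-0.0025,0,0,0],[0,-0.036,-0.0025,0,0,0],[0,-0.036,-0.0025,0,0,0],[0,-0.036,-0.0025,0,0,0],[-0.003,-0.036,-0.0025,0,0,0],[0,0,0,0,0,-5.6],[0,0,0,0,0,-5.6],[0,0,0,0,0,0],[0,0,0,0,0,0]]]'

```text
t: 2.75
tool_pos: [0.4622, 0.0287, 0.1904]
tcp_rot: [3.141, -0.0, 0.466]
wrist_force: [0.1, -0.6, 0.3]
width: 0.0856
grip_force: 0.0
```

```bash
cat >> h.py <<'E'
def fin(X,c,zb=0.,r=.03):
    """fit the fin (top 10 mm band) and head of a cartridge near c standing at zb"""
    m=(np.hypot(X[...,0]-c[0],X[...,1]-c[1])<r)
    z=X[m][:,2];zt=np.percentile(z[(z<zb+.1)&(z>zb+.06)],90)
    f=X[m&(X[...,2]>zt-.004)&(X[...,2]<zt+.004)][:,:2]*1000
    b=cv2.minAreaRect(f.astype(np.float32));w,h=b[1];a=b[2] if w>h else b[2]-90
    print('fin top z',zt.round(4),'n',len(f),'rect c',np.round(b[0],1),'size',np.round(b[1],1),'yaw deg',round(a,1),'mean',f.mean(0).round(1))
    h=X[m&(X[...,2]>zb+.054)&(X[...,2]<zb+.061)][:,:2]*1000
    if len(h)>10:
        k=cv2.minEnclosingCircle(h.astype(np.float32));print('head',np.round(k[0],1),round(k[1],1))
E
python3 - <<'E'
from h import *
p,d,K,W=grab('wrist');X=cloud(d,K,W);fin(X,(.462,.03));fin(X,(.4555,-.121));cv2.imwrite('pics/w2.png',p)
E
```

```text
fin top z 0.0845 n 808 rect c [462.8  32.4] size [35.7 13.4] yaw deg 27.0 mean [463.7  32.5]
head [463.2  32. ] 20.2
fin top z 0.0842 n 527 rect c [ 457.3 -117.1] size [31.  14.5] yaw deg 14.1 mean [ 459.8 -116.5]
head [ 459.1 -115.6] 19.7
```

View pics/w2.png

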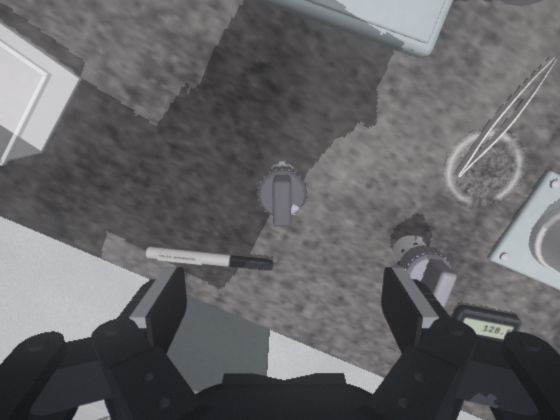

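The fin at (282,198) is aligned with the tool. Cartridge 1 is at (463,32) mm with yaw 27°. Descending to grasp it.

Run:
```python
from h import *
go([.463,.0322,.069],0.471)
```

```text
total mm [  2.2  -2.7 121.3] deg [ 0.   0.  -0.3] rows 4 each [0.0005, -0.0007, 0.0303] [0.0, 0.0, -0.07]
```

Call:
drive_tool --targets '[[[0.002,-0.003,0.03,0,0,0],[0,0,0.03,0,0,0],[0,0,0.03,0,0,0],[0,0,0.02,0,0,0],[0,0,0.011,0,0,0],[0,0,0,0,0,0]]]'

```text
t: 3.4
tool_pos: [0.4624, 0.0328, 0.0683]
tcp_rot: [-3.141, 0.002, 0.469]
wrist_force: [-1.0, -0.2, 1.0]
width: 0.0852
grip_force: 0.0
```

Call:
drive_tool --targets '[[[0,0,0,0,0,0],[0,0,0,0,0,0],[0,0,0,0,0,0],[0,0,0,0,0,0],[0,0,0,0,0,0],[0,0,0,0,0,0],[0,0,0,0,0,0],[0,0,0,0,0,0],[0,0,0,0,0,0],[0,0,0,0,0,0]]]' --fingers 0

```text
t: 4.4
tool_pos: [0.4629, 0.0332, 0.0696]
tcp_rot: [3.141, -0.0, 0.47]
wrist_force: [-0.9, 0.3, 6.2]
width: 0.0128
grip_force: 61.0
```

Call:
drive_tool --targets '[[[0,0,-0.01,0,0,0],[0,0,-0.025,0,0,0],[0,0,-0.035,0,0,0],[0,0,-0.035,0,0,0],[0,0,-0.035,0,0,0],[0,0,-0.025,0,0,0],[0.025,0,-0.005,0,0,0],[0.03,0,0,0,0,0],[0.03,0,0,0,0,0],[0.015,0,0,0,0,0],[0,0,0,0,0,0],[0,0,0,0,0,0]]]'

```text
t: 5.6
tool_pos: [0.5511, 0.0784, 0.2392]
tcp_rot: [-3.141, 0.001, 0.471]
wrist_force: [-0.4, 0.1, -0.8]
width: 0.013
grip_force: 60.2
```

Run:
```python
from h import *
print(status.observe()['wrist_force'])
p,d,K,W=grab('wrist');X=cloud(d,K,W)
m=(np.hypot(X[...,0]-.631,X[...,1]-.168)<.045)&(X[...,2]>.11)&(X[...,2]<.145)
Q=X[m]*1000;print(len(Q),np.percentile(Q[:,2],[5,25,50,75,95]))
for zl in(125,128,131,133):
    k=Q[Q[:,2]>zl];print(zl,len(k),cv2.minEnclosingCircle(k[:,:2].astype(np.float32)))
v,u=np.where(m);print(u.min(),u.max(),v.min(),v.max());cv2.imwrite('pics/w3.png',p)
```

```text
[-0.39991558  0.07717854 -0.76565541]
9196 [129.64663577 130.39717918 130.97983263 131.74427495 134.59243   ]
125 9196 ((630.99658203125, 171.4100799560547), 35.8909797668457)
128 9196 ((630.99658203125, 171.4100799560547), 35.8909797668457)
131 4523 ((630.99658203125, 171.4100799560547), 35.8909797668457)
133 1216 ((630.9150390625, 171.3348388671875), 35.8730354309082)
157 268 0 98
```

View pics/w3.png

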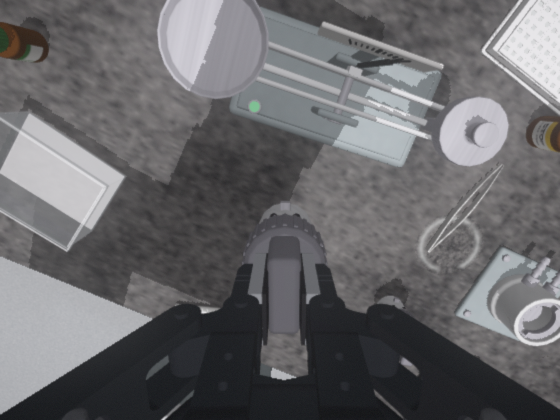

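The pan is at (213,45), about (631,170) mm, with its floor at z≈0.1305. Moving over it.

Run:
```python
from h import *
go([.631,.170,.206],0.471)
```

```text
total mm [113.  -45.6  33.2] deg [-0.   0.1 -0. ] rows 4 each [0.0282, -0.0114, 0.0083] [-0.0, 0.01, -0.01]
```

Call:
drive_tool --targets '[[[0.02,-0.008,0,0,0,0],[0.03,-0.012,0,0,0,0],[0.03,-0.012,0,0,0,0],[0.02,-0.008,0,0,0,0],[0.013,-0.0056,0.003,0,0,0],[0,0,0.012,0,0,0],[0,0,0.012,0,0,0],[0,0,0.006,0,0,0],[0,0,0.003,0,0,0],[0,0,0,0,0,0],[0,0,0,0,0,0],[0,0,0,0,0,0]]]'

```text
t: 6.85
tool_pos: [0.6321, 0.1702, 0.2038]
tcp_rot: [3.141, -0.001, 0.47]
wrist_force: [-0.5, -1.4, -2.0]
width: 0.0128
grip_force: 60.1
```

Run:
```python
from h import *
s=status.observe();print(s['tool_pos'],s['wrist_force'])
p,d,K,W=grab('scene');cv2.imwrite('pics/s1.png',cv2.resize(p[130:300,120:330],None,fx=3.5,fy=3.5,interpolation=cv2.INTER_CUBIC))
```

```text
[0.63211015 0.17019947 0.20375318] [-0.50431373 -1.40755026 -1.98983606]
```

View pics/s1.png

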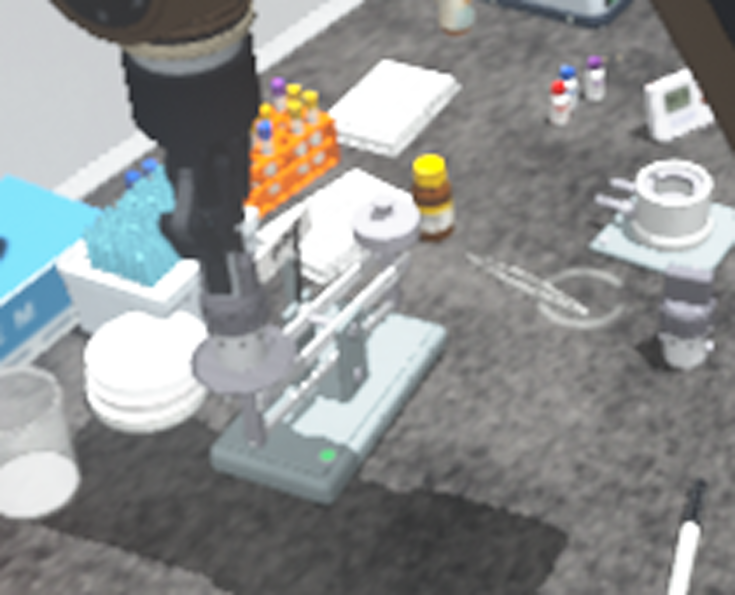

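The cartridge hangs just over the pan, at (245,350). I'll lower it the last few mm.

Call:
drive_tool --targets '[[[0,0,0.002,0,0,0],[0,0,0.001,0,0,0],[0,0,0.0005,0,0,0],[0,0,0,0,0,0],[0,0,0,0,0,0],[0,0,0,0,0,0],[0,0,0,0,0,0]]]'

```text
t: 7.6
tool_pos: [0.632, 0.1703, 0.1998]
tcp_rot: [3.142, -0.0, 0.47]
wrist_force: [-0.3, 0.4, -0.5]
width: 0.0128
grip_force: 60.3
```

Run:
```python
from h import *
s=status.observe();print(s['tool_pos'],s['wrist_force'])
p,d,K,W=grab('scene');X=cloud(d,K,W)
m=(np.hypot(X[...,0]-.631,X[...,1]-.169)<.037)&(X[...,2]>.085)&(X[...,2]<.145)
print('pan rim z',np.percentile(X[m][:,2],[50,90]))
w=(np.hypot(X[...,0]-.661,X[...,1]+.02)<.03)&(X[...,2]>.07)&(X[...,2]<.2)
print('cw z',np.percentile(X[w][:,2],[50,90,98]))
```

```text
[0.63201019 0.17032332 0.19982812] [-0.27276471  0.37604349 -0.48749485]
pan rim z [0.13193005 0.13692671]
cw z [0.11487727 0.12150739 0.13449972]
```

Call:
drive_tool --targets '[[[0,0,0.0005,0,0,0],[0,0,0.0005,0,0,0],[0,0,0,0,0,0],[0,0,0,0,0,0],[0,0,0,0,0,0]]]'

```text
t: 8.15
tool_pos: [0.632, 0.1703, 0.1988]
tcp_rot: [3.141, 0.0, 0.47]
wrist_force: [0.1, 0.8, -0.2]
width: 0.0128
grip_force: 60.3
```

Call:
drive_tool --targets '[[[0,0,0,0,0,0],[0,0,0,0,0,0],[0,0,0,0,0,0],[0,0,0,0,0,0],[0,0,0,0,0,0],[0,0,0,0,0,0],[0,0,0,0,0,0],[0,0,-0.003,0,0,0]]]' --fingers 0.05

```text
t: 8.95
tool_pos: [0.6318, 0.1703, 0.2015]
tcp_rot: [-3.141, 0.001, 0.47]
wrist_force: [-1.1, 0.0, 0.1]
width: 0.0502
grip_force: 0.0
```

Call:
drive_tool --targets '[[[0,0,-0.02,0,0,0],[0,0,-0.03,0,0,0],[0,0,-0.01,0,0,0],[0,0,0,0,0,0],[0,0,0,0,0,0],[0,0,0,0,0,0],[0,0,0,0,0,0],[0,0,0,0,0,0],[0,0,0,0,0,0],[0,0,0,0,0,0],[0,0,0,0,0,0]]]'

```text
t: 10.05
tool_pos: [0.632, 0.1703, 0.2617]
tcp_rot: [3.141, 0.0, 0.47]
wrist_force: [-0.0, 0.6, -0.4]
width: 0.0502
grip_force: 0.0
```

Run:
```python
from h import *
p,d,K,W=grab('scene');X=cloud(d,K,W)
m=(np.hypot(X[...,0]-.631,X[...,1]-.169)<.037)&(X[...,2]>.085)&(X[...,2]<.145)
print('pan z',np.percentile(X[m][:,2],[10,50,90]))
w=(np.hypot(X[...,0]-.661,X[...,1]+.02)<.03)&(X[...,2]>.07)&(X[...,2]<.2)
print('cw z',np.percentile(X[w][:,2],[50,90,98]))
p,d,K,W=grab('wrist');X=cloud(d,K,W)
for zb in(.100,.105,.110,.12,.125):
    try: print(zb);fin(X,(.632,.170),zb,.035)
    except Exception as e:print(e)
cv2.imwrite('pics/w4.png',p)
```

```text
pan z [0.10828805 0.11158549 0.13194401]
cw z [0.13570628 0.14406917 0.15581057]
0.1
fin top z 0.1921 n 1067 rect c [631.8 171.1] size [35.4 13.4] yaw deg 26.4 mean [632.4 171.5]
head [631.4 170.9] 21.4
0.105
fin top z 0.1922 n 1066 rect c [631.8 171.1] size [35.4 13.4] yaw deg 26.4 mean [632.3 171.5]
head [631.3 170.9] 21.4
0.11
fin top z 0.1924 n 1065 rect c [631.8 171.1] size [35.4 13.4] yaw deg 26.4 mean [632.3 171.5]
head [631.8 171. ] 19.4
0.12
fin top z 0.1925 n 1064 rect c [631.8 171.1] size [35.4 13.4] yaw deg 26.4 mean [632.3 171.5]
head [645.2 178.1] 6.8
0.125
fin top z 0.1925 n 1064 rect c [631.8 171.1] size [35.4 13.4] yaw deg 26.4 mean [632.3 171.5]
head [645.1 178. ] 6.7
```

The pan dropped to about 0.108 (below level) and the counterpoise rose about 21 mm, so the beam is at about +0.07. Cartridge 1 is spent and cartridge 2 is dry. I'll leave cartridge 1 on the pan and fetch cartridge 2.

Run:
```python
from h import *
go([.457,-.119,.19],0.25)
```

```text
total mm [-287.1  178.6   71.8] deg [ 0.   0.  12.6] rows 9 each [-0.0319, 0.0198, 0.008] [0.0, 0.0, 1.4]
```

Call:
drive_tool --targets '[[[-0.02,0.0116,0,0,0,0],[-0.033,0.0205,0,0,0,0],[-0.033,0.0205,0,0,0,0],[-0.033,0.0205,0,0,0,0],[-0.033,0.0205,0,0,0,0],[-0.033,0.0205,0.01,0,0,0],[-0.033,0.0205,0.015,0,0,0],[-0.033,0.0205,0.015,0,0,0],[-0.033,0.0205,0.02,0,0,0],[-0.003,0.003,0.012,0,0,6.3],[0,0,0,0,0,6.3],[0,0,0,0,0,0]]]' --fingers 0.085

```text
t: 11.35
tool_pos: [0.4569, -0.1193, 0.1897]
tcp_rot: [-3.141, 0.0, 0.248]
wrist_force: [0.3, -0.2, 0.1]
width: 0.0851
grip_force: 0.0
```

Call:
drive_tool --targets '[[[0,0,0,0,0,0],[0,0,0,0,0,0],[0,0,0,0,0,0]]]'

```text
t: 11.65
tool_pos: [0.4572, -0.1187, 0.19]
tcp_rot: [3.141, -0.0, 0.252]
wrist_force: [-0.3, -0.2, -0.1]
width: 0.0851
grip_force: 0.0
```

Run:
```python
from h import *
p,d,K,W=grab('wrist');X=cloud(d,K,W);fin(X,(.457,-.118));
go([.457,-.119,.070],0.25)
```

```text
fin top z 0.0844 n 805 rect c [ 455.3 -118.7] size [35.8 13.1] yaw deg 14.1 mean [ 456.  -118.4]
head [ 455.2 -118.7] 20.1
total mm [-3.0e-01  1.0e-01  1.2e+02] deg [ 0.  -0.   0.1] rows 3 each [-0.0001, 0.0, 0.04] [0.01, -0.01, 0.04]
```

Call:
drive_tool --targets '[[[-0.0018,0,0.03,0,0,0],[0,0,0.04,0,0,0],[0,0,0.03,0,0,0],[0,0,0.015,0,0,0],[0,0,0.005,0,0,0],[0,0,0,0,0,0]]]'

```text
t: 12.3
tool_pos: [0.4553, -0.1193, 0.0696]
tcp_rot: [-3.141, 0.001, 0.251]
wrist_force: [0.2, -0.8, -0.3]
width: 0.0847
grip_force: 0.0
```

Call:
drive_tool --targets '[[[0,0,0,0,0,0],[0,0,0,0,0,0],[0,0,0,0,0,0],[0,0,0,0,0,0],[0,0,0,0,0,0],[0,0,0,0,0,0],[0,0,0,0,0,0],[0,0,0,0,0,0],[0,0,0,0,0,0]]]' --fingers 0

```text
t: 13.2
tool_pos: [0.4555, -0.1195, 0.0702]
tcp_rot: [3.141, -0.001, 0.25]
wrist_force: [0.2, 0.6, 6.1]
width: 0.0129
grip_force: 58.7
```

Call:
drive_tool --targets '[[[0,0,-0.01,0,0,0],[0,0,-0.02,0,0,0],[0,0,-0.025,0,0,0],[0,0,-0.025,0,0,0],[0,0,-0.01,0,0,0],[0,0,0,0,0,0],[0,0,0,0,0,0]]]'

```text
t: 13.9
tool_pos: [0.455, -0.1193, 0.1592]
tcp_rot: [-3.141, 0.0, 0.25]
wrist_force: [-0.5, -1.2, -1.6]
width: 0.0129
grip_force: 58.9
```

Run:
```python
from h import *
s=status.observe();print(s['tool_pos'],s['tcp_rot'],s['wrist_force'])
p,d,K,W=grab('wrist');X=cloud(d,K,W);fin(X,s['tool_pos'][:2],s['tool_pos'][2]-.07)
go([.5391,-.2476,.15],-.213)
```

```text
[ 0.45500246 -0.1192916   0.1592398 ] [-3.14129133e+00  4.89404727e-04  2.50309746e-01] [-0.47989249 -1.22665278 -1.64072161]
fin top z 0.1874 n 1045 rect c [ 455.8 -117.1] size [23.4 46.8] yaw deg -75.3 mean [ 460.1 -116.6]
head [ 457.2 -117.6] 19.6
total mm [ 49.8 145.2   8.7] deg [-0.   0.1 26.5] rows 4 each [0.0125, 0.0363, 0.0022] [-0.01, 0.02, 6.64]
```

Call:
drive_tool --targets '[[[0.0098,0.0252,0,0,0,0],[0.02,0.06,0,0,0,0],[0.02,0.06,0,0,0,0],[0,0,0,0,0,6.6],[0,0,0,0,0,6.6],[0,0,0,0,0,6.6],[0,0,0,0,0,6.7],[0,0,0.009,0,0,0],[0,0,0,0,0,0],[0,0,0,0,0,0]]]'

```text
t: 14.95
tool_pos: [0.5249, -0.2253, 0.1498]
tcp_rot: [-3.141, 0.002, -0.21]
wrist_force: [0.2, -0.5, -1.6]
width: 0.0125
grip_force: 59.1
```

Run:
```python
from h import *
s=status.observe();print(s['tool_pos'],s['tcp_rot'],s['wrist_force'])
go([.5391,-.2476,.127],-.213)
for n in('scene',):
    p,d,K,W=grab(n);cv2.imwrite('pics/s2.png',p)
```

```text
[ 0.52493619 -0.22534307  0.14981094] [-3.14118451e+00  1.62037638e-03 -2.09516049e-01] [ 0.15202777 -0.52686488 -1.62770469]
total mm [18.5 18.8 22.8] deg [-0.   0.1  0.2] rows 1 each [0.0185, 0.0188, 0.0228] [-0.02, 0.09, 0.2]
```

Call:
drive_tool --targets '[[[0.0093,0.0094,0,0,0,0],[0.0092,0.0094,0,0,0,0],[0,0,0.01,0,0,0],[0,0,0.008,0,0,0],[0,0,0.0048,0,0,0.2],[0,0,0,0,0,0],[0,0,0,0,0,0]]]'

```text
t: 15.7
tool_pos: [0.5393, -0.2476, 0.1279]
tcp_rot: [-3.142, 0.0, -0.215]
wrist_force: [0.3, 0.2, -2.0]
width: 0.013
grip_force: 59.1
```

Run:
```python
from h import *
s=status.observe();print(s['tool_pos'],s['tcp_rot'],s['wrist_force'])
p,d,K,W=grab('scene');a=p[160:240,270:370];q,d,K,W=grab('wrist');b=q[100:300,190:370]
cv2.imwrite('pics/m1.png',np.hstack([cv2.resize(a,(440,400),interpolation=cv2.INTER_CUBIC),cv2.resize(b,(360,400),interpolation=cv2.INTER_CUBIC)]))
```

```text
[ 0.53925233 -0.24755717  0.12790167] [-3.14153455e+00  3.18465012e-04 -2.15471267e-01] [ 0.32657393  0.2394242  -2.03536497]
```

View pics/m1.png

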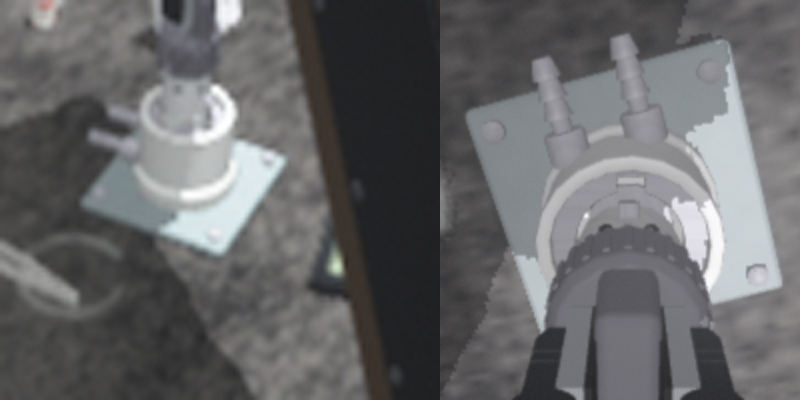

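In the right panel the keyway at (630,183) lines up with the lug at (630,212). In the left panel the cartridge is centred over the bore. I'll lower it gently.

Call:
drive_tool --targets '[[[0,0,0.003,0,0,0],[0,0,0.003,0,0,0],[0,0,0.003,0,0,0],[0,0,0,0,0,0],[0,0,0,0,0,0]]]'

```text
t: 16.3
tool_pos: [0.5393, -0.2477, 0.1189]
tcp_rot: [3.142, 0.0, -0.216]
wrist_force: [0.5, 0.5, -0.3]
width: 0.0131
grip_force: 59.1
```

Call:
drive_tool --targets '[[[0,0,0.003,0,0,0],[0,0,0.003,0,0,0],[0,0,0,0,0,0],[0,0,0,0,0,0]]]'

```text
t: 16.7
tool_pos: [0.5393, -0.2477, 0.1129]
tcp_rot: [3.142, 0.0, -0.216]
wrist_force: [0.6, 0.1, -1.1]
width: 0.0129
grip_force: 59.1
```

Call:
drive_tool --targets '[[[0,0,0.002,0,0,0],[0,0,0.001,0,0,0],[0,0,0,0,0,0],[0,0,0,0,0,0]]]'

```text
t: 17.1
tool_pos: [0.5393, -0.2478, 0.11]
tcp_rot: [3.141, -0.0, -0.216]
wrist_force: [0.1, 1.0, -1.2]
width: 0.0128
grip_force: 59.1
```

Entered the bore freely. Feeling for the keyways.

Call:
drive_tool --targets '[[[0,0,0.001,0,0,0],[0,0,0.001,0,0,0],[0,0,0,0,0,0],[0,0,0,0,0,0]]]'

```text
t: 17.5
tool_pos: [0.5393, -0.2478, 0.1079]
tcp_rot: [3.142, 0.0, -0.216]
wrist_force: [-0.5, -0.3, -2.1]
width: 0.0125
grip_force: 59.1
```

Call:
drive_tool --targets '[[[0,0,0.001,0,0,0],[0,0,0.001,0,0,0],[0,0,0,0,0,0],[0,0,0,0,0,0]]]'

```text
t: 17.9
tool_pos: [0.5393, -0.2478, 0.1059]
tcp_rot: [3.142, 0.0, -0.216]
wrist_force: [-0.3, 0.0, -1.4]
width: 0.013
grip_force: 59.1
```

Call:
drive_tool --targets '[[[0,0,0.001,0,0,0],[0,0,0.001,0,0,0],[0,0,0,0,0,0],[0,0,0,0,0,0]]]'

```text
t: 18.3
tool_pos: [0.5394, -0.2478, 0.1042]
tcp_rot: [3.141, -0.0, -0.216]
wrist_force: [0.4, 0.1, 2.7]
width: 0.0127
grip_force: 59.6
```

The lugs are in the keyways and the spring contact felt at TCP 0.1045 matches the geometry. Pushing down 8.5 mm.

Call:
drive_tool --targets '[[[0,0,0.001,0,0,0],[0,0,0.001,0,0,0],[0,0,0.001,0,0,0],[0,0,0.001,0,0,0],[0,0,0,0,0,0],[0,0,0,0,0,0]]]'

```text
t: 18.9
tool_pos: [0.5395, -0.2478, 0.1002]
tcp_rot: [3.141, -0.0, -0.216]
wrist_force: [-0.9, 0.9, 6.2]
width: 0.0128
grip_force: 60.1
```

Call:
drive_tool --targets '[[[0,0,0.001,0,0,0],[0,0,0.001,0,0,0],[0,0,0.001,0,0,0],[0,0,0.001,0,0,0],[0,0,0.0005,0,0,0],[0,0,0,0,0,0],[0,0,0,0,0,0]]]'

```text
t: 19.6
tool_pos: [0.5395, -0.2479, 0.096]
tcp_rot: [3.141, -0.001, -0.216]
wrist_force: [-1.4, -0.2, 9.7]
width: 0.0127
grip_force: 60.5
```

Call:
drive_tool --targets '[[[0,0,0,0,0,3],[0,0,0,0,0,4],[0,0,0,0,0,4],[0,0,0,0,0,4],[0,0,0,0,0,0],[0,0,0,0,0,0]]]'

```text
t: 20.2
tool_pos: [0.5397, -0.248, 0.0961]
tcp_rot: [3.141, -0.002, -0.478]
wrist_force: [-0.6, -0.1, 8.6]
width: 0.0125
grip_force: 60.5
```

Run:
```python
from h import *
s=status.observe();print(s['tool_pos'],s['tcp_rot'],s['wrist_force'],s['wrist_torque'])
```

```text
[ 0.53973923 -0.24801756  0.09607535] [ 3.14145026e+00 -1.51323296e-03 -4.77743055e-01] [-0.60593764 -0.13735812  8.58565956] [ 0.02221719  0.0991745  -0.0727064 ]
```

Turning freely; torque is low. Continuing to about 43.5°.

Call:
drive_tool --targets '[[[0,0,0,0,0,4],[0,0,0,0,0,4],[0,0,0,0,0,4],[0,0,0,0,0,4],[0,0,0,0,0,4],[0,0,0,0,0,0],[0,0,0,0,0,0]]]'

```text
t: 20.9
tool_pos: [0.5398, -0.248, 0.0961]
tcp_rot: [-3.141, -0.002, -0.827]
wrist_force: [-0.6, -0.8, 8.8]
width: 0.0127
grip_force: 60.5
```

Call:
drive_tool --targets '[[[0,0,0,0,0,3],[0,0,0,0,0,3],[0,0,0,0,0,2],[0,0,0,0,0,0],[0,0,0,0,0,0]]]'

```text
t: 21.4
tool_pos: [0.5398, -0.248, 0.0961]
tcp_rot: [-3.141, -0.002, -0.966]
wrist_force: [-0.4, 0.5, 8.6]
width: 0.0129
grip_force: 60.5
```

Run:
```python
from h import *
s=status.observe();print(s['tool_pos'],s['tcp_rot'],s['wrist_force'],s['wrist_torque'])
```

```text
[ 0.53981547 -0.24802799  0.09613213] [-3.14089365e+00 -1.62594288e-03 -9.66275370e-01] [-0.41140535  0.48026798  8.64126905] [ 0.07292618 -0.02642504 -0.02740423]
```

Turned 0.75 rad. Letting it rise with the spring.

Call:
drive_tool --targets '[[[0,0,-0.001,0,0,0],[0,0,-0.001,0,0,0],[0,0,-0.001,0,0,0],[0,0,0,0,0,0],[0,0,0,0,0,0]]]'

```text
t: 21.9
tool_pos: [0.5398, -0.248, 0.0989]
tcp_rot: [-3.141, -0.001, -0.966]
wrist_force: [0.3, -0.1, 6.5]
width: 0.0131
grip_force: 60.2
```

Call:
drive_tool --targets '[[[0,0,-0.0005,0,0,0],[0,0,-0.0005,0,0,0],[0,0,0,0,0,0],[0,0,0,0,0,0]]]'

```text
t: 22.3
tool_pos: [0.5396, -0.2479, 0.0993]
tcp_rot: [-3.141, -0.001, -0.966]
wrist_force: [3.7, -2.1, -1.0]
width: 0.0126
grip_force: 59.1
```

Force dropped from 6.5 N to -1 N at TCP 0.099, so the lugs are in the pockets at the seat height. Releasing and checking.

Call:
drive_tool --targets '[[[0,0,0.0003,0,0,0],[0,0,0,0,0,0],[0,0,0,0,0,0],[0,0,0,0,0,0],[0,0,0,0,0,0],[0,0,0,0,0,0],[0,0,0,0,0,0],[0,0,-0.003,0,0,0]]]' --fingers 0.06

```text
t: 23.1
tool_pos: [0.5392, -0.2477, 0.102]
tcp_rot: [3.141, 0.001, -0.966]
wrist_force: [-0.5, -0.0, 0.9]
width: 0.0599
grip_force: 0.0
```

Call:
drive_tool --targets '[[[0,0,-0.02,0,0,0],[0,0,-0.04,0,0,0],[0,0,-0.04,0,0,0],[0,0,0,0,0,0],[0,0,0,0,0,0],[0,0,0,0,0,0]]]'

```text
t: 23.7
tool_pos: [0.5389, -0.2475, 0.2014]
tcp_rot: [3.141, 0.001, -0.966]
wrist_force: [0.5, 1.0, 0.1]
width: 0.06
grip_force: 0.0
```

Run:
```python
from h import *
p,d,K,W=grab('wrist');X=cloud(d,K,W);fin(X,(.5395,-.248),.029)
go([.6318,.1705,.265],.46)
```

```text
fin top z 0.1136 n 928 rect c [ 539.8 -246.5] size [13.9 35.3] yaw deg -54.9 mean [ 540.4 -247.3]
head [ 539.3 -246.4] 20.5
total mm [-291.2 -314.   -63.7] deg [ -0.    0.1 -81.7] rows 11 each [-0.0265, -0.0285, -0.0058] [-0.0, 0.01, -7.43]
```

Fin top reads 0.1136 (origin ≈0.0296) and yaw -54.9°, 0.745 rad past the keyways, so it is locked. Next is the spent cartridge on the pan.

Call:
drive_tool --targets '[[[0,0,-0.01,0,0,-7],[0,0,-0.01,0,0,-7.5],[0,0,-0.01,0,0,-7.5],[0,0,-0.01,0,0,-7.5],[0,0,-0.01,0,0,-7.5],[0,0,-0.01,0,0,-7.5],[0,0,-0.004,0,0,-7.5],[0,0,0,0,0,-7.5],[0,0,0,0,0,-7.5],[0,0,0,0,0,-7.5],[0,0,0,0,0,-7.2],[0,0,0,0,0,0]]]'

```text
t: 24.95
tool_pos: [0.5392, -0.2477, 0.265]
tcp_rot: [-3.14, 0.001, 0.462]
wrist_force: [-0.3, -0.5, -0.3]
width: 0.0599
grip_force: 0.0
```

Call:
drive_tool --targets '[[[0.0245,-0.0303,0,0,0,0],[0.0245,-0.0303,0,0,0,0],[0.0245,-0.0303,0,0,0,0],[0.0245,-0.0303,0,0,0,0],[0.0245,-0.0303,0,0,0,0],[0.0245,-0.0303,0,0,0,0],[0.0245,-0.0303,0,0,0,0],[0.0245,-0.0303,0,0,0,0],[0.0245,-0.0303,0,0,0,0],[0.0245,-0.0303,0,0,0,0],[0.024,-0.03,0,0,0,0],[0,0,0,0,0,0]]]'

```text
t: 26.15
tool_pos: [0.6327, 0.174, 0.2648]
tcp_rot: [-3.141, 0.001, 0.459]
wrist_force: [-1.1, -0.1, -0.3]
width: 0.0598
grip_force: 0.0
```

Run:
```python
from h import *
p,d,K,W=grab('wrist');X=cloud(d,K,W);fin(X,(.632,.170),.108,.035)
go([.632,.1703,.180],.461)
```

```text
fin top z 0.1912 n 1037 rect c [631.9 170.9] size [35.4 13.6] yaw deg 26.1 mean [632.5 171.4]
head [631.7 171.2] 19.9
total mm [-1.   1.4 84.8] deg [-0.   0.1 -0.1] rows 3 each [-0.0003, 0.0005, 0.0283] [-0.01, 0.03, -0.04]
```

Call:
drive_tool --targets '[[[-0.001,0.0014,0.02,0,0,0],[0,0,0.025,0,0,0],[0,0,0.02,0,0,0],[0,0,0.013,0,0,0],[0,0,0.0065,0,0,0],[0,0,0,0,0,0],[0,0,0,0,0,0]]]'

```text
t: 26.9
tool_pos: [0.6327, 0.1682, 0.1824]
tcp_rot: [3.141, -0.001, 0.459]
wrist_force: [-0.7, 0.2, 0.9]
width: 0.0601
grip_force: 0.0
```

Call:
drive_tool --targets '[[[0,0,0,0,0,0],[0,0,0,0,0,0],[0,0,0,0,0,0],[0,0,0,0,0,0],[0,0,0,0,0,0],[0,0,0,0,0,0],[0,0,0,0,0,0]]]' --fingers 0

```text
t: 27.6
tool_pos: [0.6323, 0.1684, 0.1817]
tcp_rot: [3.141, 0.0, 0.46]
wrist_force: [-0.3, -0.6, -0.0]
width: 0.0123
grip_force: 60.5
```

Call:
drive_tool --targets '[[[0,0,-0.003,0,0,0],[0,0,-0.008,0,0,0],[0,0,-0.012,0,0,0],[0,0,-0.02,0,0,0],[0,0,-0.025,0,0,0],[0,0,-0.01,0,0,0],[0,0,0,0,0,0],[0,0,0,0,0,0]]]'

```text
t: 28.4
tool_pos: [0.632, 0.1683, 0.2591]
tcp_rot: [-3.141, 0.001, 0.46]
wrist_force: [-0.0, -0.1, -2.2]
width: 0.0126
grip_force: 60.3
```

Run:
```python
from h import *
p,d,K,W=grab('scene');X=cloud(d,K,W)
w=(np.hypot(X[...,0]-.661,X[...,1]+.02)<.03)&(X[...,2]>.07)&(X[...,2]<.2)
print('cw z',np.percentile(X[w][:,2],[50,90,98]));cv2.imwrite('pics/s3.png',p)
go([.4345,.297,.258],.17)
```

```text
cw z [0.11391127 0.1207972  0.132831  ]
total mm [-119.8 -202.9    0.9] deg [-0.   0.1 16.6] rows 6 each [-0.02, -0.0338, 0.0001] [-0.0, 0.02, 2.77]
```

View pics/s3.png

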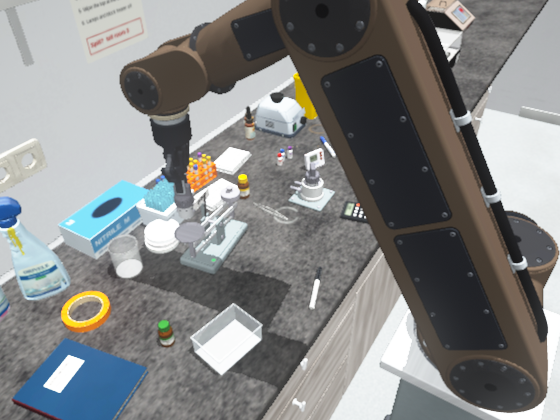

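The cartridge is in the gripper at (185,205), the pan is back up, and the dry one stands in the drier at (315,180). The tray at (227,338) is empty. Moving over the tray.

Call:
drive_tool --targets '[[[-0.01,-0.017,0,0,0,0],[-0.02,-0.034,0,0,0,0],[-0.02,-0.034,0,0,0,0],[-0.02,-0.034,0,0,0,0],[-0.02,-0.034,0,0,0,0],[-0.02,-0.034,0,0,0,0],[-0.01,-0.016,0.02,0,0,0],[0,0,0.04,0,0,0],[0,0,0.03,0,0,0],[0,0,0,0,0,0],[0,0,0,0,0,0]]]'

```text
t: 29.55
tool_pos: [0.4348, 0.297, 0.1696]
tcp_rot: [3.141, 0.002, 0.46]
wrist_force: [-0.5, 0.2, -1.6]
width: 0.0123
grip_force: 60.3
```

Run:
```python
from h import *
p,d,K,W=grab('wrist');X=cloud(d,K,W)
m=(X[...,2]>.040)&(X[...,2]<.058)&(np.hypot(X[...,0]-.4345,X[...,1]-.297)<.085)
b=cv2.minAreaRect((X[m][:,:2]*1000).astype(np.float32));print(m.sum(),b)
go([.4345,.297,.09],.46)
```

```text
2635 ((434.0333251953125, 300.015869140625), (122.23648071289062, 88.52488708496094), 79.95087432861328)
total mm [-0.8 -0.2 80.4] deg [ 0. -0. -0.] rows 3 each [-0.0003, -0.0001, 0.0268] [0.0, -0.01, -0.01]
```

Call:
drive_tool --targets '[[[-0.001,-0.001,0.03,0,0,0],[0,0,0.03,0,0,0],[0,0,0.02,0,0,0],[0,0,0.006,0,0,0],[0,0,0.002,0,0,0],[0,0,0.002,0,0,0],[0,0,0,0,0,0],[0,0,0,0,0,0]]]'

```text
t: 30.4
tool_pos: [0.4337, 0.2976, 0.0805]
tcp_rot: [3.142, -0.001, 0.46]
wrist_force: [-0.1, -0.2, -2.1]
width: 0.0125
grip_force: 60.3
```

Call:
drive_tool --targets '[[[0,0,0.001,0,0,0],[0,0,0.001,0,0,0],[0,0,0,0,0,0],[0,0,0,0,0,0]]]'

```text
t: 30.8
tool_pos: [0.4334, 0.2974, 0.0777]
tcp_rot: [3.141, 0.0, 0.46]
wrist_force: [-0.8, 0.4, -0.9]
width: 0.0125
grip_force: 60.3
```

Call:
drive_tool --targets '[[[0,0,0.0006,0,0,0],[0,0,0.0006,0,0,0],[0,0,0,0,0,0],[0,0,0,0,0,0]]]'

```text
t: 31.2
tool_pos: [0.4336, 0.2977, 0.0773]
tcp_rot: [-3.142, -0.001, 0.46]
wrist_force: [-2.6, 0.3, 11.1]
width: 0.0124
grip_force: 62.1
```

Call:
drive_tool --targets '[[[0,0,0.0006,0,0,0],[0,0,0.0004,0,0,0],[0,0,0,0,0,0],[0,0,0,0,0,0]]]'

```text
t: 31.6
tool_pos: [0.4338, 0.2978, 0.0773]
tcp_rot: [-3.142, -0.002, 0.46]
wrist_force: [-3.8, -1.2, 23.4]
width: 0.0125
grip_force: 63.8
```

Contact with the tray floor. I'll ease the pressure off, release and back away.

Call:
drive_tool --targets '[[[0,0,-0.001,0,0,0],[0,0,-0.0006,0,0,0],[0,0,0,0,0,0],[0,0,0,0,0,0]]]'

```text
t: 32.0
tool_pos: [0.4335, 0.2976, 0.0773]
tcp_rot: [3.142, -0.0, 0.46]
wrist_force: [-0.9, 0.1, 6.9]
width: 0.0124
grip_force: 61.5
```

Call:
drive_tool --targets '[[[0,0,0,0,0,0],[0,0,0,0,0,0],[0,0,0,0,0,0],[0,0,0,0,0,0],[0,0,0,0,0,0],[0,0,0,0,0,0],[0,0,-0.003,0,0,0]]]' --fingers 0.05

```text
t: 32.7
tool_pos: [0.4332, 0.2974, 0.0799]
tcp_rot: [3.142, 0.001, 0.46]
wrist_force: [-0.5, -0.1, -0.0]
width: 0.05
grip_force: 0.0
```

Call:
drive_tool --targets '[[[0,0,-0.02,0,0,0],[0,0,-0.035,0,0,0],[0,0,-0.04,0,0,0],[0,0,-0.03,0,0,0],[0,0,-0.03,0,0,0],[0,0,0,0,0,0],[0,0,0,0,0,0]]]'

```text
t: 33.4
tool_pos: [0.4333, 0.2974, 0.2355]
tcp_rot: [3.142, -0.001, 0.46]
wrist_force: [0.1, 0.3, -0.3]
width: 0.0502
grip_force: 0.0
```

Run:
```python
from h import *
p,d,K,W=grab('wrist');X=cloud(d,K,W);fin(X,(.434,.2975),.002)
q,d,K,W=grab('scene');X=cloud(d,K,W)
try: fin(X,(.5395,-.248),.029)
except Exception as e:print(e)
cv2.imwrite('pics/f.png',np.hstack([cv2.resize(p,(400,300)),cv2.resize(q[100:400,130:400],(400,444))[:300]]))
```

```text
fin top z 0.0863 n 622 rect c [433.1 299.6] size [35.3 13.4] yaw deg 25.9 mean [433.6 299.9]
head [432.9 299.7] 20.2
fin top z 0.1161 n 37 rect c [ 538.6 -246.8] size [13.3 39.2] yaw deg -54.1 mean [ 538.7 -246.4]
head [ 537.8 -243. ] 23.2
```

View pics/f.png

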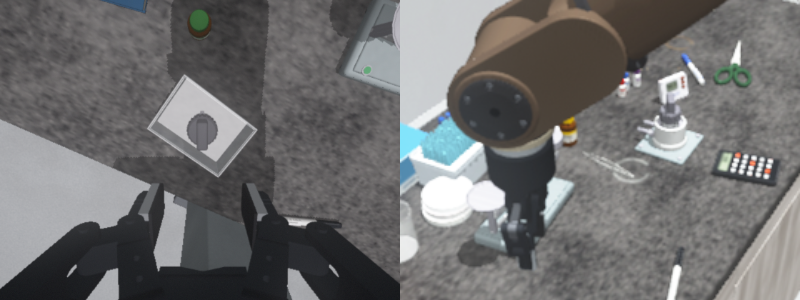

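The spent cartridge stands upright in the tray at (202,132) in the left panel. In the right panel the dry one sits locked in the drier at (670,115), and nothing else has moved.

```bash
python3 -c "
from rig import robot
print(robot.close_job())"
```

```text
the job is handed in; nothing more can be done
None
```

The job is handed in: cartridge 1 tipped the pan low on the balance, so it is the spent one and stands upright in the clear tray, while the dry cartridge 2 is locked in the drier's bayonet socket, finished at about 33 s of the 72 s allowed.

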